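Free a test coupon from its clamp stand for weighing

ROBOT

A 7-joint arm with a two-finger parallel gripper is mounted at the origin on the work surface. World frame = base frame: x ahead of the robot, y to its left, z up, the work surface at z = 0. Lengths are in m, angles in rad, forces in N, time in s.
With the tool pointing down it reaches from about 0.425 to 0.875 m from the base axis. Payload 4.7 kg.
Tool frame: the origin (TCP) lies midway between the tips of the shut fingers; the grasp point (between the pads) lies 19 mm behind it; z points along the fingers, y is the direction in which the jaws open and shut (so a half turn about z gives the same grasp; the last joint's range is limited). The gripper opens to 87 mm and grips with 3 to 60 N. Pads are 19 mm wide; open, the fingers measure 117 mm over their backs; the gripper's body (75 mm by 190 mm) begins 51 mm behind the grasp point.
Start: joints at [-1.149, 0.321, -0.07, 1.45, 0.023, 1.371, -0.057], TCP at [0.258, 0.597, 0.193] pointing down, gripper open.
Joint ranges: [-2.86, 2.86], [-0.3, 2.09], [-1.38, 1.24], [0.06, 2.45], [-1.56, 4.7], [0.09, 2.05], [-2.69, 2.69]. Speed limits (rad/s): [2.57, 2.57, 3.14, 3.14, 3.14, 3.14, 3.14].

INTERFACE

Orientations are given as a rotation vector (axis times angle).
In Python, from bench import * gives the robot as it stands.
- The arm moves only by the tool move_arm, never from a script. Its arguments are lists of equal length, an entry for each row: "jaw": the closure in counts, from 0 (fully open) to 255 (shut); "slide": the shift along the tool's x, y, z in cm, a list of three; "dr": the turn, a rotation vector about the tool's x, y, z in degrees, a list of three. A call has 1 to 5 rows; each row shifts and turns the commanded pose from where the row before left it, along the tool's axes as they then stand; what a row does not reach is not made up. A row lasts 1/10 s, in which the tool goes at most 50 mm and 8.59 degrees, less where a joint would pass 70% of its speed; a pose out of reach is approached as far as the arm can. A call with a gripper value outside its range is refused whole. The fingers move at their own pace and stop on an object; "force" is the grip in N (left out, the last holds). Time passes only in rows, so rows that do not move let the fingers close. It gives the time, the measured TCP pose, the force and the opening at its end, in the units of the state.
- get_state(): the state, without advancing time (a new reading comes with each control period).
- get_image(name): name is "side" or "top" or "wrist"; returns (picture, depth): 480x640x3 uint8, red, green, blue; 480x640 float32, m along the optical axis (not along the pixel's ray), 0 where there is no reading.
- camera_params(name): a dict with "K" (3x3 intrinsics, pixels), "extrinsics" (4x4, takes a point from camera to world coordinates); the wrist camera has in their place "tool_from_camera" (4x4, takes a point from camera to tool coordinates, whose origin is the TCP and whose axes are the flange's). Camera axes: x right, y up, looking along -z (the intrinsics and any distortion apply to the point x, -y, -z); pixel columns grow to the right and rows downward; lengths in m; the calibration is good to about 2 mm. A picture is of the moment at which its call begins: read the wrist's pose just before it. camera_params takes no time and is no camera call.
- close_job(): hands the job in, once; it reports no verdict.
Trained networks look in the newest picture that a camera, given by its name, has taken for a name from the list of things; names that differ only in an ending like _2 or _b are one class to them, and where a whole thing is asked for, a point or a joint stands for the part that bears it (a point fixed in the world has none). Each returns a list of dicts, best first, with "score" (0 to 1); they miss things now and then, are a little off and sometimes report something else, mostly with a low value. They report only what shows in the picture. A call takes as long as a camera call. They do not tell look-alikes from the thing itself.
- regions_of(camera, query): "mask" (480x640 bool, what is visible of it) and "xy" ([column, row] in pixels, amid what is visible of it).
The state is a dict: "time": time; "joint_positions": joint angles; "qd": joint speeds; "joint_torque": joint torques, N m; "position": TCP position; "tool_rot": TCP orientation; "ft_force": force on the tool from outside, world axes, zero at the start; "torque": the same for the moment, N m; "grip_width": opening from 0.0 (shut) to 1.0 (fully open).
Only numpy, scipy, OpenCV 4.12 (cv2) and the standard library are available. Lean on these libraries where they do the work, as an engineer would, in place of code of your own. Each camera call takes 0.05 s, during which the arm holds its last target.

TASK

The dog-bone-shaped metal coupon is due on the balance. On the stand that holds it, swing the hinged clamp bar more than half way up and leave it standing open, then slide the coupon out from beneath the bar, along its deck and without lifting it off, until its front end is at the small end stop or nearly so, and leave it lying there flat and straight. Leave the bar of the other stand, which holds a plain strip, shut.

Things in the scene. Friction and masses are not known exactly. Their poses are not given: they have to be found in the camera images.
- stand: Fixed stand of the dog-bone coupon. Origin on the bench; x runs along the deck from end stop (front, -x, towards the robot) to hinge (rear), z up. Sizes in mm: grey base x -155 to 135, 90 wide, 10 high; black deck 26 wide, top z=40, x -148 to 98; end stop face x=-140, rising 12 over the deck. Hinge axis parallel to y at x=110, z=54. Bar shut: top z=59, black handle rod at x=20, y=0, z=86.
- clamp (a joint): Angle of that stand's bar, rad: 0 shut, 1.6 upright (limit), swinging up and to the rear. Stiff hinge: stays where left, 2 to 4 N at the handle. Handle rod along y, 14 mm thick, 40 long, 90 mm before and 32 above the hinge axis when shut; gripped by its ends from above it can turn between the fingers. Two teeth (stand x 15 to 25, 42 wide overall) beside the coupon's waist block it while shut.
- coupon: Loose aluminium dog-bone, 120 mm long (x), 6 thick, 70 g, flat on the deck along it under the bar. Two end pads 44 wide (y), 36 long, joined by a waist 24 wide, 48 long. Origin: centre of its underside, z up. The front pad lies in front of the bar and overhangs the deck 9 mm each side, 30 mm above the base plate, so fingers fit. Touching the end stop its origin is at stand x=-80 mm.
- spare_clamp (a joint): The same angle for the bar of the other, identical stand, which holds a plain strip (120 x 24 x 6 mm, no waist): to be left shut. Either stand may be the left or the right one.
Mind the look-alikes: they are no part of the job. Leave any black, brown or orange look-alike of the coupon alone.

How it is judged:
On the way, in this order (a step that is already met when the one before it is completed fails the run):
1. the clamp bar is swung up while the coupon still lies beneath it (value of joint clamp above 0.6 rad and x of coupon in the frame of stand above -0.02 m), for 0.2 s.
2. the coupon is slid out in front of the bar (x of coupon in the frame of stand below -0.055 m), for 0.2 s.
At the end, for the whole second after the job is handed in: The clamp bar of the coupon's stand stands open (over 0.6 rad); the coupon is at rest flat on the deck (tilt under 0.1 rad), its front end within 20 mm of the end stop, centred on the deck within 12 mm and along it within 0.2 rad; the other stand's bar is shut (under 0.15 rad) (value of joint clamp above 0.6 rad and x of coupon in the frame of stand below -0.06 m and y of coupon in the frame of stand between -0.012 and 0.012 m and z of coupon in the frame of stand between 0.036 and 0.045 m and angle between coupon's own z axis and vertical below 0.1 rad and angle between the x axis of coupon and the x axis of stand, either way round below 0.2 rad and linear speed of coupon below 0.02 m/s and value of joint spare_clamp below 0.15 rad); the robot touches nothing.
It fails at once if the coupon is lifted more than 20 mm off the deck (z of coupon in the frame of stand above 0.06 m).
It fails at once if the other stand's bar is raised (value of joint spare_clamp above 0.25 rad).
It also fails if it takes over 40 s, if anything falls off the work surface, if the arm or the gripper's body presses on something with over 40 N, if the wrist force passes 120 N, or if a joint passes its speed limit or range.

## Working session

There is one attempt and no reset: what is moved stays moved. The work goes in short steps, Python scripts to look and compute and a tool call to move; the robot and the scene stay as the last step left them, time stands still between calls to the robot, and variables do not carry over. Pictures are saved under pics/ and viewed, and the job is handed in when it is done.

Besides the shell and the picture viewer there is one more tool, called after "Emit:" by a JSON object that holds its "name" and its "arguments". move_arm: Moves the arm, as the interface text tells. Its arguments: {"type":"object","properties":{"jaw":{"type":"array","items":{"type":"number"}},"slide":{"type":"array","items":{"type":"array","items":{"type":"number"}}},"dr":{"type":"array","items":{"type":"array","items":{"type":"number"}}},"force":{"type":"number"}},"required":["jaw","slide","dr"]}

```bash
mkdir -p pics; cat > h.py <<'E'
from bench import *
import numpy as np, cv2
from scipy.spatial.transform import Rotation as R
def save(n,im): cv2.imwrite('pics/'+n+'.png',im[:,:,::-1])
def pts(name,depth,mask,T=None):
    p=camera_params(name);K=np.array(p['K']);
    E=np.array(p['extrinsics']) if 'extrinsics' in p else T@np.array(p['tool_from_camera'])
    v,u=np.nonzero(mask&(depth>0));d=depth[v,u]
    x=(u-K[0,2])/K[0,0]*d;y=(v-K[1,2])/K[1,1]*d
    P=np.c_[x,-y,-d,np.ones(len(d))]@E.T
    return P[:,:3]
def tcp():
    s=get_state();T=np.eye(4);T[:3,:3]=R.from_rotvec(s['tool_rot']).as_matrix();T[:3,3]=s['position'];return T
E
python3 - <<'E'
from h import *
s=get_state();print(s['time'],s['position'],s['tool_rot']);print(tcp()[:3,:3].round(2))
for n in ['top','side']:
    im,d=get_image(n);save(n+'0',im);np.save(n+'d.npy',d)
    p=camera_params(n);print({k:(np.array(v).round(3).tolist() if k!='x' else v) for k,v in p.items() if not isinstance(v,str)})
    for q in ['stand','clamp','coupon','spare_clamp']:
        for r in regions_of(n,q):
            P=pts(n,d,r['mask']);print(n,q,round(r['score'],2),np.round(r['xy']),r['mask'].sum(),np.median(P,axis=0).round(3),P.min(0).round(3),P.max(0).round(3))
print(get_state()['time'])
E
```

```text
0.0 [0.25761219 0.59610935 0.19177399] [-6.36045407e-01 -3.07628707e+00  2.94757238e-03]
[[-0.92  0.4  -0.  ]
 [ 0.4   0.92 -0.  ]
 [-0.   -0.   -1.  ]]
{'K': [[508.166, 0.0, 320.184], [0.0, 508.166, 238.268], [0.0, 0.0, 1.0]], 'extrinsics': [[-0.092, 0.973, -0.21, 0.363], [-0.996, -0.09, 0.02, -0.002], [0.0, 0.211, 0.977, 0.834], [0.0, 0.0, 0.0, 1.0]]}
top stand 0.91 [201. 228.] 8030 [0.578 0.172 0.011] [ 0.452  0.102 -0.004] [0.753 0.256 0.096]
top clamp 0.79 [183. 178.] 1042 [0.639 0.194 0.06 ] [0.617 0.165 0.008] [0.724 0.222 0.096]
top coupon 0.75 [193. 204.] 1017 [0.609 0.182 0.046] [0.576 0.154 0.008] [0.705 0.231 0.059]
top coupon 0.72 [198. 366.] 1826 [0.354 0.195 0.006] [ 0.32   0.132 -0.003] [0.388 0.26  0.011]
top coupon 0.66 [296. 358.] 1874 [0.353 0.035 0.006] [ 0.316 -0.028 -0.003] [0.389 0.097 0.01 ]
top coupon 0.56 [317. 210.] 1420 [ 0.591 -0.02   0.006] [ 0.533 -0.052 -0.002] [0.656 0.012 0.011]
top spare_clamp 0.84 [419. 172.] 1076 [ 0.62  -0.192  0.06 ] [ 0.586 -0.227  0.008] [ 0.694 -0.169  0.098]
{'K': [[563.013, 0.0, 319.704], [0.0, 563.013, 240.731], [0.0, 0.0, 1.0]], 'extrinsics': [[0.792, 0.47, -0.389, 0.229], [-0.61, 0.617, -0.497, -0.432], [0.007, 0.631, 0.776, 0.705], [0.0, 0.0, 0.0, 1.0]]}
side stand 0.56 [277. 185.] 6119 [0.581 0.159 0.014] [ 0.455  0.099 -0.002] [0.771 0.271 0.096]
side clamp 0.78 [290. 135.] 890 [0.639 0.187 0.06 ] [ 0.619  0.163 -0.001] [0.725 0.281 0.096]
side coupon 0.68 [340. 250.] 1494 [ 0.594 -0.023  0.006] [ 0.534 -0.056 -0.002] [0.659 0.012 0.01 ]
side coupon 0.68 [140. 243.] 1391 [0.355 0.189 0.006] [ 0.322  0.131 -0.002] [0.39  0.256 0.01 ]
side coupon 0.67 [276. 160.] 759 [0.61  0.177 0.046] [0.577 0.151 0.   ] [0.704 0.239 0.052]
side coupon 0.63 [191. 309.] 1796 [0.353 0.027 0.006] [ 0.318 -0.032 -0.002] [0.394 0.1   0.011]
side spare_clamp 0.81 [437. 291.] 1364 [ 0.605 -0.197  0.06 ] [ 0.587 -0.214 -0.001] [ 0.74  -0.151  0.097]
0.5
```

View pics/top0.png

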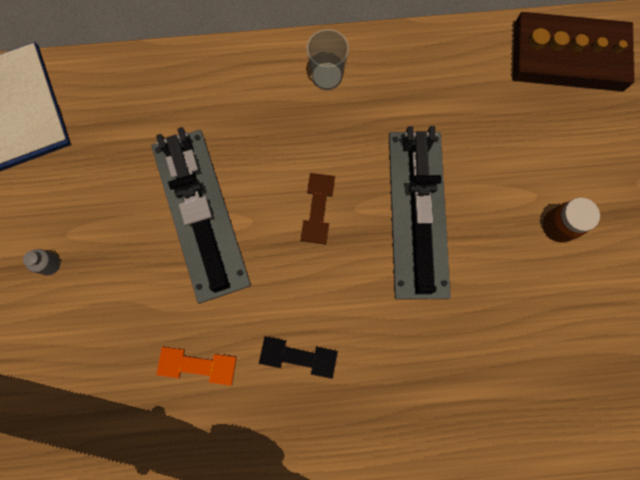

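View pics/side0.png

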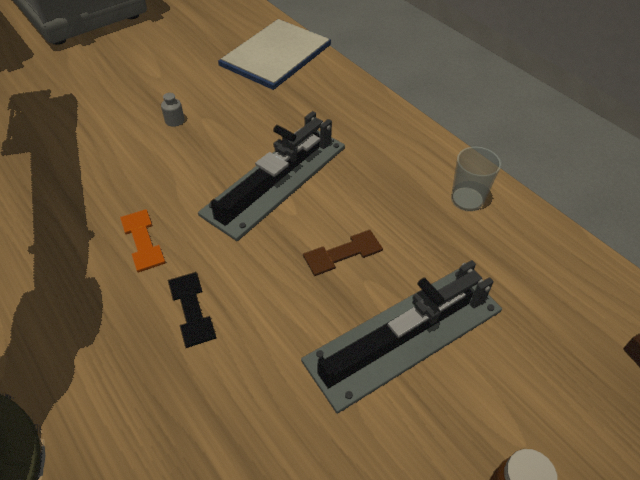

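The left stand (top picture about (200,215)) has the wide front pad at (195,208), so it is the dog-bone's. The right one (420,215) holds the narrow strip. Next I fit the stand's pose.

```bash
python3 - <<'E'
from h import *
for n in ['top','side']:
    d=np.load(n+'d.npy'); P=pts(n,d,np.ones(d.shape,bool))
    w=(abs(P[:,0]-.6)<.19)&(abs(P[:,1]-.18)<.11); P=P[w]
    b=P[(P[:,2]>.0065)&(P[:,2]<.0135)]
    r=cv2.minAreaRect((b[:,:2]*1000).astype(np.float32)); print(n,'base',len(b),r)
    rc=np.array(r[0])/1000; a=np.deg2rad(r[2]); 
    ax=np.array([np.cos(a),np.sin(a)]); 
    if r[1][0]<r[1][1]: ax=np.array([-ax[1],ax[0]])
    if ax[0]<0: ax=-ax
    o=rc+0.010*ax; yaw=np.arctan2(ax[1],ax[0]); print('origin',o.round(4),'yaw',yaw)
    ay=np.array([-ax[1],ax[0]])
    L=np.c_[(P[:,:2]-o)@ax,(P[:,:2]-o)@ay,P[:,2]]
    for nm,m in [('deck',(abs(L[:,2]-.04)<.003)&(L[:,0]<-.06)),('coupon',(abs(L[:,2]-.046)<.003)&(L[:,0]<0.005)&(L[:,0]>-.1)),('rod',L[:,2]>.082),('bar',(abs(L[:,2]-.059)<.003)),('stop',(L[:,2]>.045)&(L[:,0]<-.12))]:
        q=L[m]; 
        if len(q): print(nm,len(q),np.median(q,0).round(4),np.percentile(q,2,axis=0).round(4),np.percentile(q,98,axis=0).round(4))
E
```

```text
top base 5044 ((603.071044921875, 179.67303466796875), (289.89337158203125, 90.57164764404297), 13.938790321350098)
origin [0.6128 0.1821] yaw 0.24327778485267765
deck 793 [-1.004e-01 -1.000e-04  3.980e-02] [-0.141  -0.0129  0.0373] [-0.0617  0.0125  0.0424]
coupon 627 [-0.0159 -0.0005  0.0456] [-0.0345 -0.0214  0.0432] [0.0035 0.0212 0.0484]
rod 250 [ 0.0182 -0.0009  0.0917] [ 0.0133 -0.0199  0.0841] [0.0263 0.0188 0.0954]
bar 849 [ 0.0699 -0.0004  0.0592] [ 0.0075 -0.0216  0.0563] [0.1167 0.0209 0.0618]
stop 100 [-0.1443 -0.0004  0.0512] [-0.1479 -0.0131  0.0462] [-0.1403  0.012   0.0544]
side base 2916 ((605.101806640625, 177.10153198242188), (290.8316345214844, 94.80545806884766), 13.771574974060059)
origin [0.6148 0.1795] yaw 0.2403593264826007
deck 600 [-0.1008 -0.0009  0.0399] [-0.1477 -0.0131  0.0372] [-0.0613  0.0137  0.0424]
coupon 438 [-0.0161 -0.0004  0.0459] [-0.0344 -0.0214  0.0434] [0.0042 0.022  0.0485]
rod 194 [ 0.0167 -0.0013  0.0913] [ 0.0131 -0.0196  0.0831] [0.0254 0.0199 0.095 ]
bar 598 [ 0.0665 -0.0021  0.0595] [ 0.0068 -0.0225  0.0563] [0.1181 0.0206 0.0618]
stop 93 [-0.145  -0.0013  0.0511] [-0.1485 -0.0129  0.046 ] [-0.1396  0.0134  0.0538]
```

```bash
cat >> h.py <<'E'
O=np.array([.6135,.1812]);YAW=.242
def plan(x,y,z):
    """stand-frame tcp goal, tool down, tool y along stand y"""
    T=tcp();ax=np.array([np.cos(YAW),np.sin(YAW)]);ay=np.array([-ax[1],ax[0]])
    g=np.r_[O+x*ax+y*ay,z]
    G=np.c_[np.r_[-ax,0],np.r_[ay,0],[0,0,-1]]
    s=get_state()
    c=(T[:2,3]-O)
    print('t',s['time'],'stand pos',(c@ax).round(4),(c@ay).round(4),T[2,3].round(4),'F',np.round(s['ft_force'],1),'w',s['grip_width'])
    print('slide now-axes cm',(T[:3,:3].T@(g-T[:3,3])*100).round(2),'goal-axes',(G.T@(g-T[:3,3])*100).round(2),'dr deg',np.rad2deg(R.from_matrix(T[:3,:3].T@G).as_rotvec()).round(2))
E
python3 -c "
from h import *
plan(.02,0,.16)"
```

```text
t 0.5 stand pos -0.2458 0.4886 0.1929 F [ 1.3 -0.4 -0.1] w 0.9980938276092449
slide now-axes cm [-50.72 -22.83   3.29] goal-axes [-26.58 -48.86   3.29] dr deg [  0.     0.   -37.23]
```

Emit:
{"name": "move_arm", "arguments": {"jaw": [0,0,0,0,0], "slide": [[-3.65,-1.64,0],[-3.4,-2.1,0],[-3.1,-2.52,0],[-2.75,-2.9,0],[-2.35,-3.24,0]], "dr": [[0,0,-7.45],[0,0,-7.45],[0,0,-7.45],[0,0,-7.45],[0,0,-7.45]]}}

```text
time: 1.0
position: [0.3937, 0.4479, 0.1931]
tool_rot: [-0.388, 3.117, 0.001]
ft_force: [0.0, 0.8, -0.1]
grip_width: 1.002
```

```bash
python3 -c "
from h import *
plan(.02,0,.16)"
```

```text
t 1.0 stand pos -0.1495 0.3116 0.1931 F [ 0.   0.8 -0.1] w 1.0015793178395946
slide now-axes cm [-16.77 -31.26   3.31] goal-axes [-16.95 -31.16   3.31] dr deg [0.02 0.03 0.33]
```

Emit:
{"name": "move_arm", "arguments": {"jaw": [0,0,0,0,0], "slide": [[-2.1,-3.9,0],[-2.1,-3.9,0],[-2.1,-3.9,0],[-2.1,-3.9,0],[-2.1,-3.9,0.4]], "dr": [[0,0,0.33],[0,0,0],[0,0,0],[0,0,0],[0,0,0]]}}

```text
time: 1.5
position: [0.5421, 0.2831, 0.1898]
tool_rot: [-0.371, 3.118, 0.001]
ft_force: [1.1, 0.4, -0.3]
grip_width: 1.0
```

Emit:
{"name": "move_arm", "arguments": {"jaw": [0,0,0,0,0], "slide": [[-2.1,-3.9,0.4],[-2.1,-3.9,0.5],[-2.1,-3.9,0.5],[0,0,0],[0,0,0]], "dr": [[0,0,0],[0,0,0],[0,0,0],[0,0,0],[0,0,0]]}}

```text
time: 2.0
position: [0.6297, 0.1839, 0.1744]
tool_rot: [0.366, -3.119, 0.0]
ft_force: [0.1, 0.2, -0.9]
grip_width: 0.999
```

```bash
python3 -c "
from h import *
plan(.02,0,.07)
T=tcp();im,d=get_image('wrist');save('w1',im)
P=pts('wrist',d,np.ones(d.shape,bool),T)
ax=np.array([np.cos(YAW),np.sin(YAW)]);ay=np.array([-ax[1],ax[0]])
L=np.c_[(P[:,:2]-O)@ax,(P[:,:2]-O)@ay,P[:,2]]
for nm,m in [('rod',(L[:,2]>.084)&(L[:,2]<.1)),('coupon',(abs(L[:,2]-.046)<.003)&(L[:,0]<0.005)&(L[:,0]>-.1))]:
    q=L[m&(abs(L[:,1])<.04)&(abs(L[:,0])<.1)]
    if len(q):print(nm,len(q),np.median(q,0),np.percentile(q,2,axis=0),np.percentile(q,98,axis=0))
"
```

```text
t 2.0 stand pos 0.0164 -0.0013 0.1744 F [ 0.1  0.2 -0.9] w 0.9993383247995494
slide now-axes cm [-0.37  0.13 10.44] goal-axes [-0.36  0.13 10.44] dr deg [-0.   -0.04 -0.49]
rod 1206 [ 0.01864725 -0.00149424  0.09177067] [ 0.01350774 -0.02067398  0.08643652] [0.02591776 0.0177395  0.09369386]
coupon 2952 [-0.01555856 -0.00123844  0.04512814] [-0.0332781  -0.02226826  0.04369646] [0.00350755 0.01970162 0.04661391]
```

Emit:
{"name": "move_arm", "arguments": {"jaw": [0,0,0,0,60], "slide": [[-0.35,0,3],[0,0,3],[0,0,3],[0,0,1.4],[0,0,0]], "dr": [[0,0,0],[0,0,0],[0,0,0],[0,0,0],[0,0,0]], "force": 20}}

```text
time: 2.55
position: [0.6303, 0.1875, 0.0688]
tool_rot: [0.374, -3.115, 0.0]
ft_force: [-0.4, 0.2, 0.4]
grip_width: 0.966
```

Emit:
{"name": "move_arm", "arguments": {"jaw": [255,255,255,255,255], "slide": [[0,0,0],[0,0,0],[0,0,0],[0,0,0],[0,0,0]], "dr": [[0,0,0],[0,0,0],[0,0,0],[0,0,0],[0,0,0]]}}

```text
time: 3.05
position: [0.633, 0.1863, 0.0715]
tool_rot: [-0.371, 3.119, 0.0]
ft_force: [-0.3, -1.0, -0.2]
grip_width: 0.539
```

```bash
python3 -c "
from h import *
plan(.02,0,.07)
im,d=get_image('side');save('s1',im[60:300,150:470].repeat(2,0).repeat(2,1))
x0,z0=20,16.
import math
for th in np.arange(0,1.3,.1):
  e=math.atan2(32,90)+th;r=math.hypot(32,90);print(round(th,2),round(110-r*math.cos(e),1),round(54+r*math.sin(e)-16,1))
"
```

```text
t 3.05 stand pos 0.0202 0.0002 0.0715 F [-0.3 -1.  -0.2] w 0.5391123551683193
slide now-axes cm [ 0.02 -0.02  0.15] goal-axes [ 0.02 -0.02  0.15] dr deg [ 0.01  0.06 -0.31]
0.0 20.0 70.0
0.1 23.6 78.8
0.2 28.2 87.2
0.3 33.5 95.2
0.4 39.6 102.5
0.5 46.4 109.2
0.6 53.8 115.2
0.7 61.8 120.5
0.8 70.3 124.9
0.9 79.1 128.4
1.0 88.3 131.0
1.1 97.7 132.7
1.2 107.2 133.5
```

Emit:
{"name": "move_arm", "arguments": {"jaw": [255,255,255], "slide": [[0,0,0],[0,0,0],[0,0,0]], "dr": [[0,0,0],[0,0,0],[0,0,0]]}}

```text
time: 3.4
position: [0.6327, 0.1862, 0.0708]
tool_rot: [0.371, -3.12, -0.0]
ft_force: [-0.3, -0.8, 0.4]
grip_width: 0.218
```

View pics/s1.png

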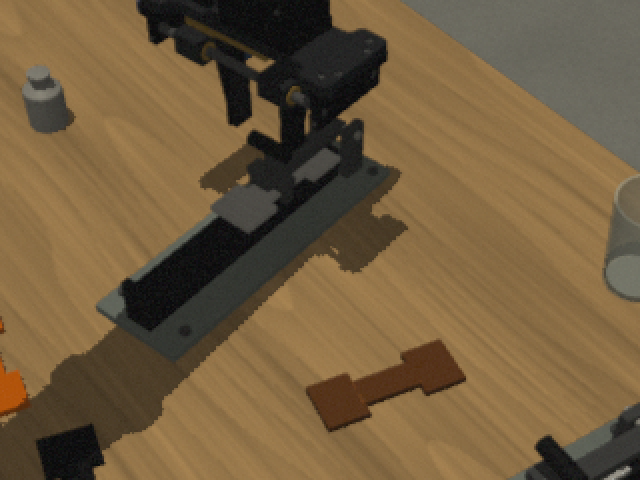

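```bash
python3 -c "
from h import *
plan(.02,0,.07)
im,d=get_image('side');save('s2',cv2.resize(im[60:260,200:400],(800,800))[:600])
im,d=get_image('wrist');save('w2',im)
"
```

```text
t 3.4 stand pos 0.0198 0.0002 0.0708 F [-0.3 -0.8  0.4] w 0.21782819418479935
slide now-axes cm [-0.02 -0.02  0.08] goal-axes [-0.02 -0.02  0.08] dr deg [ 0.   -0.   -0.31]
```

View pics/s2.png

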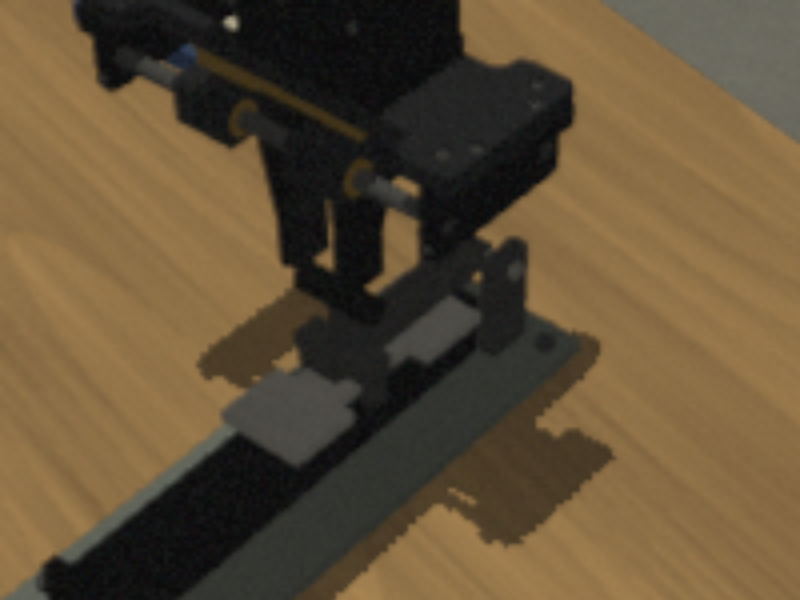

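View pics/w2.png

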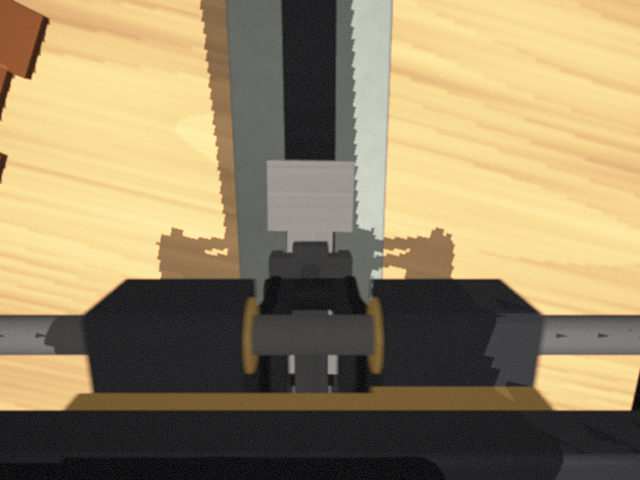

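```bash
python3 -c "
from h import *
p=camera_params('side');K=np.array(p['K']);E=np.linalg.inv(np.array(p['extrinsics']))
def pr(q):
    c=E@np.r_[q,1];return (K[0,0]*c[0]/-c[2]+K[0,2]-200)*4,(K[1,1]*-c[1]/-c[2]+K[1,2]-60)*4
T=tcp()
for y in(-.0235,-.0095,0,.0095,.0235): print('tip',y,np.round(pr(T[:3,3]+T[:3,1]*y)))
ax=np.array([np.cos(YAW),np.sin(YAW)]);ay=np.array([-ax[1],ax[0]])
for y in(-.02,.02): print('rod',y,np.round(pr(np.r_[O+.02*ax+y*ay,.086])))
im,d=get_image('side');P=pts('side',d,np.ones(d.shape,bool)).reshape(-1) if (d>0).all() else None
print((d>0).mean())
m=np.zeros(d.shape,bool);m[90:160,260:310]=1
Q=pts('side',d,m);
L=np.c_[(Q[:,:2]-O)@ax,(Q[:,:2]-O)@ay,Q[:,2]]
# finger points
for lo in np.arange(.06,.16,.01):
  q=L[(L[:,2]>lo)&(L[:,2]<lo+.01)&(abs(L[:,0]-.02)<.03)&(abs(L[:,1])<.06)]
  if len(q): print(round(lo,3),len(q),q.min(0).round(3),q.max(0).round(3))
"
```

```text
tip -0.0235 [375. 345.]
tip -0.0095 [350. 331.]
tip 0 [333. 321.]
tip 0.0095 [316. 312.]
tip 0.0235 [292. 298.]
rod -0.02 [369. 313.]
rod 0.02 [297. 274.]
0.9960416666666667
0.06 108 [ 0.007 -0.023  0.06 ] [0.05  0.018 0.07 ]
0.07 23 [ 0.015 -0.007  0.071] [0.023 0.001 0.079]
0.08 74 [ 0.013 -0.022  0.08 ] [0.026 0.019 0.09 ]
0.09 82 [ 0.012 -0.022  0.09 ] [0.027 0.018 0.1  ]
0.1 98 [ 0.007 -0.015  0.101] [0.032 0.015 0.11 ]
0.11 106 [ 0.006 -0.016  0.11 ] [0.031 0.015 0.12 ]
0.12 103 [ 0.006 -0.017  0.12 ] [0.029 0.016 0.13 ]
0.13 105 [ 0.007 -0.02   0.13 ] [0.028 0.018 0.14 ]
0.14 73 [ 0.007 -0.021  0.14 ] [0.024 0.022 0.15 ]
0.15 21 [ 0.008 -0.023  0.15 ] [0.017 0.022 0.159]
```

```bash
python3 -c "
from h import *
ax=np.array([np.cos(YAW),np.sin(YAW)]);ay=np.array([-ax[1],ax[0]])
plan(.02,0,.07)
im,d=get_image('side');Q=pts('side',d,np.ones(d.shape,bool))
L=np.c_[(Q[:,:2]-O)@ax,(Q[:,:2]-O)@ay,Q[:,2]]
L=L[(abs(L[:,0]-.02)<.08)&(abs(L[:,1])<.12)&(L[:,2]>.062)]
for lo in np.arange(.06,.26,.01):
  q=L[(L[:,2]>lo)&(L[:,2]<lo+.01)&(abs(L[:,0]-.02)<.06)]
  if len(q): print(round(lo,3),len(q),q.min(0).round(3),q.max(0).round(3), np.histogram(q[:,1],bins=np.arange(-.1,.101,.02))[0])
"
```

```text
t 3.55 stand pos 0.0198 0.0002 0.0708 F [ 0.4  0.6 -0.1] w 0.084352721995559
slide now-axes cm [-0.02 -0.02  0.08] goal-axes [-0.02 -0.02  0.08] dr deg [ 0.   -0.   -0.31]
0.06 23 [ 0.005 -0.011  0.062] [0.075 0.001 0.069] [ 0  0  0  0 20  3  0  0  0  0]
0.07 29 [ 0.015 -0.007  0.07 ] [0.023 0.001 0.08 ] [ 0  0  0  0 26  3  0  0  0  0]
0.08 78 [ 0.012 -0.023  0.08 ] [0.027 0.02  0.09 ] [ 0  0  0 17 35 26  0  0  0  0]
0.09 68 [ 0.014 -0.023  0.09 ] [0.028 0.016 0.096] [ 0  0  0  6 43 19  0  0  0  0]
0.1 87 [ 0.007 -0.014  0.1  ] [0.03  0.013 0.11 ] [ 0  0  0  0 55 32  0  0  0  0]
0.11 107 [ 0.007 -0.014  0.11 ] [0.031 0.014 0.12 ] [ 0  0  0  0 64 43  0  0  0  0]
0.12 96 [ 0.006 -0.015  0.12 ] [0.031 0.015 0.13 ] [ 0  0  0  0 53 43  0  0  0  0]
0.13 93 [ 0.006 -0.017  0.13 ] [0.027 0.016 0.14 ] [ 0  0  0  0 55 38  0  0  0  0]
0.14 78 [ 0.006 -0.02   0.14 ] [0.026 0.018 0.15 ] [ 0  0  0  0 52 26  0  0  0  0]
0.15 10 [ 0.007 -0.02   0.151] [0.014 0.02  0.159] [0 0 0 1 7 2 0 0 0 0]
0.16 10 [ 0.014 -0.033  0.166] [ 0.024 -0.031  0.169] [ 0  0  0 10  0  0  0  0  0  0]
0.17 390 [-0.021 -0.088  0.17 ] [0.055 0.086 0.18 ] [161   1   0  58  16  36  17   0  68  33]
0.18 771 [-0.021 -0.089  0.18 ] [0.057 0.088 0.19 ] [138  47  67 101  41  96  45  46 158  32]
0.19 630 [-0.02  -0.094  0.19 ] [0.056 0.093 0.2  ] [129   1  11 127  85 102 104   0  43  28]
0.2 622 [-0.02  -0.097  0.2  ] [0.052 0.093 0.21 ] [175  24  42  48  48  49  42  37 123  34]
0.21 1799 [-0.02  -0.097  0.21 ] [0.056 0.096 0.22 ] [382 389 271  63  54  47  47  51 262 233]
0.22 364 [-0.009 -0.052  0.22 ] [0.042 0.017 0.23 ] [  0   0 162  75  72  55   0   0   0   0]
0.23 368 [-0.009 -0.052  0.23 ] [0.043 0.018 0.24 ] [  0   0 157  61  84  66   0   0   0   0]
0.24 296 [-0.006 -0.052  0.24 ] [0.042 0.016 0.25 ] [  0   0 157  52  47  40   0   0   0   0]
0.25 164 [-0.016 -0.052  0.25 ] [0.047 0.013 0.26 ] [  0   0 147  15   1   1   0   0   0   0]
```

Emit:
{"name": "move_arm", "arguments": {"jaw": [255,255], "slide": [[0,0,0],[0,0,0]], "dr": [[0,0,0],[0,0,0]]}}

```text
time: 3.8
position: [0.6327, 0.1862, 0.0709]
tool_rot: [-0.371, 3.12, 0.0]
ft_force: [-0.3, 0.6, 0.0]
grip_width: 0.005
```

The fingers closed above the rod. The side depth puts the true fingertips near z≈0.097 and the body's underside at 0.168, while the reported TCP is 0.071. So the tool frame reads about 27 mm too low. I'll open, go lower and check by camera.

Emit:
{"name": "move_arm", "arguments": {"jaw": [0,0,0,0,0], "slide": [[0,0,0],[0,0,0],[0,0,0],[0,0,0],[0,0,0]], "dr": [[0,0,0],[0,0,0],[0,0,0],[0,0,0],[0,0,0]]}}

```text
time: 4.3
position: [0.6327, 0.1862, 0.0709]
tool_rot: [-0.371, 3.12, 0.0]
ft_force: [-0.3, -0.1, 1.4]
grip_width: 0.376
```

Emit:
{"name": "move_arm", "arguments": {"jaw": [0,0,0,0,0], "slide": [[0,0,0],[0,0,0],[0,0,0.9],[0,0,0.9],[0,0,0]], "dr": [[0,0,0],[0,0,0],[0,0,0],[0,0,0],[0,0,0]]}}

```text
time: 4.8
position: [0.6311, 0.1857, 0.0505]
tool_rot: [0.37, -3.116, 0.001]
ft_force: [-0.0, -0.7, -0.5]
grip_width: 0.835
```

```bash
cat > m.py <<'E'
from h import *
import sys
ax=np.array([np.cos(YAW),np.sin(YAW)]);ay=np.array([-ax[1],ax[0]])
plan(.02,0,.044)
im,d=get_image('side');Q=pts('side',d,np.ones(d.shape,bool))
save(sys.argv[1],cv2.resize(im[60:210,200:400],(800,600)))
L=np.c_[(Q[:,:2]-O)@ax,(Q[:,:2]-O)@ay,Q[:,2]]
L=L[(abs(L[:,0]-.02)<.06)&(abs(L[:,1])<.1)]
for lo in np.arange(.02,.17,.01):
  q=L[(L[:,2]>lo)&(L[:,2]<lo+.01)&(abs(L[:,1])>.026)]
  if len(q): print(round(lo,3),len(q),q.min(0).round(3),q.max(0).round(3))
b=L[(L[:,2]>.12)&(abs(L[:,1])>.07)]; print('body bottom',np.percentile(b[:,2],1))
E
python3 m.py s3
```

```text
t 4.8 stand pos 0.0182 0.0002 0.0505 F [-0.  -0.7 -0.5] w 0.8346698943645138
slide now-axes cm [-0.18 -0.02  0.65] goal-axes [-0.18 -0.02  0.65] dr deg [-0.02 -0.22 -0.31]
0.04 1 [ 0.076 -0.026  0.044] [ 0.076 -0.026  0.044]
0.07 2 [ 0.01  -0.037  0.079] [0.021 0.038 0.079]
0.08 110 [ 0.004 -0.047  0.08 ] [0.03  0.046 0.09 ]
0.09 114 [ 0.005 -0.046  0.09 ] [0.029 0.044 0.1  ]
0.1 117 [ 0.004 -0.047  0.1  ] [0.028 0.046 0.11 ]
0.11 94 [ 0.005 -0.05   0.11 ] [0.027 0.049 0.12 ]
0.12 91 [ 0.005 -0.052  0.12 ] [0.028 0.05  0.13 ]
0.13 47 [ 0.004 -0.053  0.13 ] [0.028 0.053 0.14 ]
0.14 38 [-0.017 -0.086  0.14 ] [0.048 0.087 0.15 ]
0.15 306 [-0.022 -0.088  0.151] [0.052 0.086 0.16 ]
0.16 485 [-0.021 -0.088  0.16 ] [0.054 0.088 0.17 ]
0.17 632 [-0.022 -0.094  0.17 ] [0.055 0.094 0.18 ]
body bottom 0.151770204415859
```

View pics/s3.png

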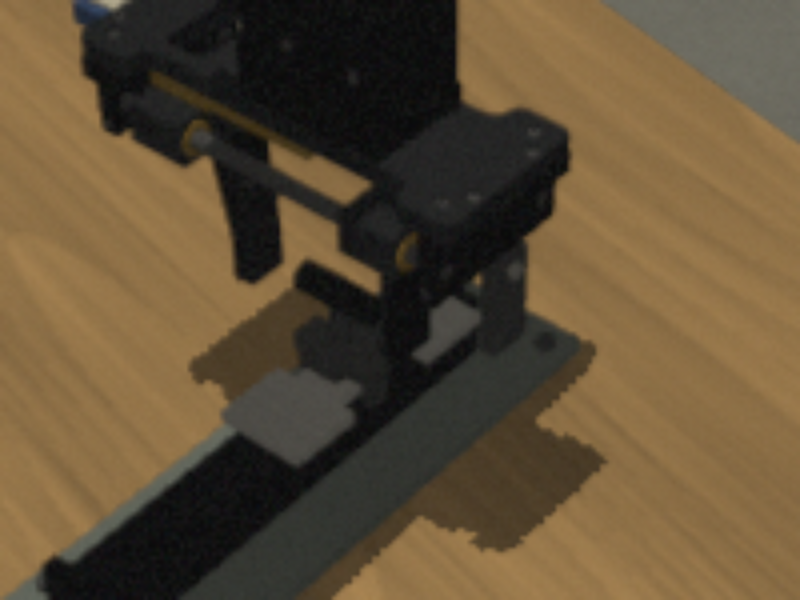

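Emit:
{"name": "move_arm", "arguments": {"jaw": [0,255,255,255,255], "slide": [[0,0,0.9],[0,0,0],[0,0,0],[0,0,0],[0,0,0]], "dr": [[0,0,0],[0,0,0],[0,0,0],[0,0,0],[0,0,0]], "force": 20}}

```text
time: 5.35
position: [0.633, 0.1863, 0.0442]
tool_rot: [-0.371, 3.119, 0.0]
ft_force: [0.7, 0.7, -0.1]
grip_width: 0.724
```

Emit:
{"name": "move_arm", "arguments": {"jaw": [255,255,255,255], "slide": [[0,0,0],[0,0,0],[0,0,0],[0,0,0]], "dr": [[0,0,0],[0,0,0],[0,0,0],[0,0,0]]}}

```text
time: 5.75
position: [0.6331, 0.185, 0.044]
tool_rot: [-0.37, 3.119, -0.002]
ft_force: [0.5, -2.3, 0.6]
grip_width: 0.458
```

```bash
python3 m.py s4
```

```text
t 5.75 stand pos 0.0199 -0.001 0.044 F [ 0.5 -2.3  0.6] w 0.45798756598578033
slide now-axes cm [-0.01  0.1   0.  ] goal-axes [-0.01  0.1   0.  ] dr deg [-0.07  0.01 -0.34]
0.04 1 [ 0.078 -0.026  0.047] [ 0.078 -0.026  0.047]
0.07 29 [ 0.007 -0.032  0.072] [0.03  0.028 0.08 ]
0.08 49 [ 0.007 -0.032  0.08 ] [0.029 0.03  0.09 ]
0.09 44 [ 0.007 -0.031  0.09 ] [0.029 0.026 0.1  ]
0.1 56 [ 0.006 -0.033  0.1  ] [0.032 0.032 0.11 ]
0.11 49 [ 0.005 -0.035  0.11 ] [0.025 0.034 0.12 ]
0.12 30 [ 0.007 -0.038  0.12 ] [0.016 0.033 0.13 ]
0.13 3 [ 0.008 -0.049  0.131] [0.015 0.033 0.14 ]
0.14 172 [-0.019 -0.089  0.143] [0.055 0.085 0.15 ]
0.15 506 [-0.02 -0.09  0.15] [0.057 0.088 0.16 ]
0.16 623 [-0.021 -0.095  0.16 ] [0.055 0.092 0.17 ]
0.17 368 [-0.02  -0.097  0.17 ] [0.054 0.092 0.18 ]
body bottom 0.14481488248724086
```

View pics/s4.png

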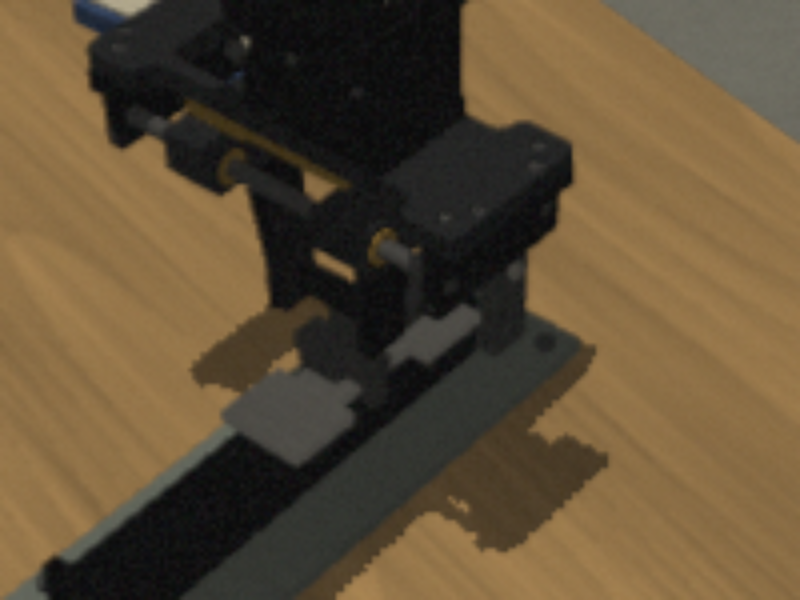

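Gripped: the opening is 39.8 mm, the rod's length, and the picture shows a finger on each rod end. Now the arc.

Emit:
{"name": "move_arm", "arguments": {"jaw": [255,255,255,255,255], "slide": [[-0.36,0,-0.88],[-0.46,0,-0.84],[-0.53,0,-0.8],[-0.61,0,-0.73],[-0.68,0,-0.67]], "dr": [[0,0,0],[0,0,0],[0,0,0],[0,0,0],[0,0,0]]}}

```text
time: 6.3
position: [0.6584, 0.1913, 0.0834]
tool_rot: [0.369, -3.118, 0.002]
ft_force: [0.5, -5.0, -5.2]
grip_width: 0.456
```

```bash
python3 m.py s5
```

```text
t 6.3 stand pos 0.046 -0.001 0.0834 F [ 0.5 -5.  -5.2] w 0.4559939882745216
slide now-axes cm [2.6  0.09 3.95] goal-axes [2.6  0.1  3.94] dr deg [-0.06 -0.1  -0.35]
0.04 1 [ 0.072 -0.027  0.044] [ 0.072 -0.027  0.044]
0.11 34 [ 0.033 -0.031  0.112] [0.058 0.027 0.12 ]
0.12 52 [ 0.033 -0.031  0.12 ] [0.057 0.026 0.129]
0.13 54 [ 0.033 -0.031  0.13 ] [0.056 0.028 0.139]
0.14 59 [ 0.033 -0.034  0.14 ] [0.055 0.032 0.15 ]
0.15 66 [ 0.033 -0.036  0.15 ] [0.054 0.032 0.16 ]
0.16 45 [ 0.033 -0.038  0.16 ] [0.045 0.035 0.169]
0.17 14 [ 0.034 -0.049  0.171] [0.047 0.035 0.18 ]
body bottom 0.18386748534593658
```

View pics/s5.png

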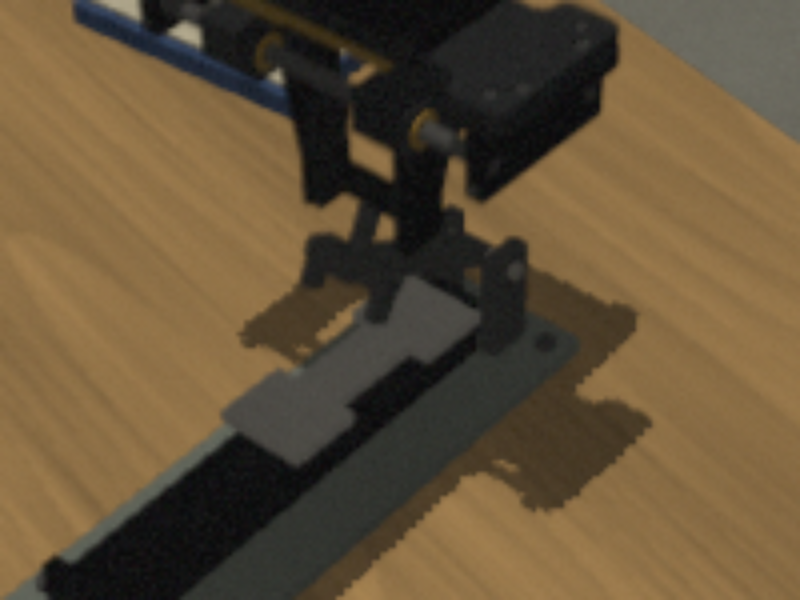

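The bar is rising and the whole dog-bone is visible under it at (350,370). I carry on along the arc.

Emit:
{"name": "move_arm", "arguments": {"jaw": [255,255,255,255,255], "slide": [[-0.74,0,-0.6],[-0.8,0,-0.53],[-0.85,0,-0.44],[-0.88,0,-0.35],[-0.92,0,-0.26]], "dr": [[0,0,0],[0,0,0],[0,0,0],[0,0,0],[0,0,0]]}}

```text
time: 6.85
position: [0.6987, 0.2012, 0.1055]
tool_rot: [0.37, -3.117, 0.002]
ft_force: [-2.3, -5.1, -3.2]
grip_width: 0.457
```

Emit:
{"name": "move_arm", "arguments": {"jaw": [255,255,255,255], "slide": [[-0.94,0,-0.17],[-0.95,0,-0.08],[0,0,0],[0,0,0]], "dr": [[0,0,0],[0,0,0],[0,0,0],[0,0,0]]}}

```text
time: 7.25
position: [0.7188, 0.2062, 0.1085]
tool_rot: [-0.37, 3.117, -0.001]
ft_force: [1.4, -3.9, -0.4]
grip_width: 0.455
```

```bash
python3 m.py s6
```

```text
t 7.25 stand pos 0.1082 -0.001 0.1085 F [ 1.4 -3.9 -0.4] w 0.45500537265239277
slide now-axes cm [8.84 0.05 6.43] goal-axes [8.82 0.1  6.45] dr deg [-0.04  0.15 -0.34]
0.04 1 [ 0.07  -0.026  0.048] [ 0.07  -0.026  0.048]
body bottom 0.20977804618837703
```

View pics/s6.png

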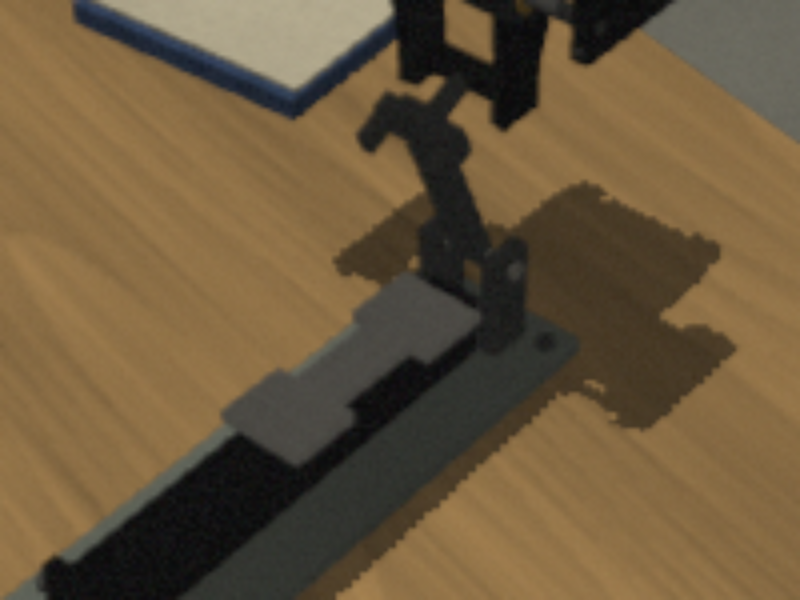

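Emit:
{"name": "move_arm", "arguments": {"jaw": [0,0,0,0,0], "slide": [[0,0,0],[0,0,0],[0,0,0],[0,0,-1.5],[0,0,-2.5]], "dr": [[0,0,0],[0,0,0],[0,0,0],[0,0,0],[0,0,0]]}}

```text
time: 7.8
position: [0.7159, 0.2075, 0.1465]
tool_rot: [0.372, -3.116, -0.001]
ft_force: [0.3, 0.4, -0.1]
grip_width: 0.828
```

Emit:
{"name": "move_arm", "arguments": {"jaw": [0,0,0,0,0], "slide": [[0,0,-1],[3,0,0],[3.5,0,0],[3.5,0,0],[2.6,0,0]], "dr": [[0,0,0],[0,0,0],[0,0,0],[0,0,0],[0,0,0]]}}

```text
time: 8.3
position: [0.5932, 0.1772, 0.1581]
tool_rot: [-0.371, 3.119, 0.001]
ft_force: [-0.4, 0.1, -0.0]
grip_width: 1.0
```

```bash
cat > c.py <<'E'
from h import *
import sys
ax=np.array([np.cos(YAW),np.sin(YAW)]);ay=np.array([-ax[1],ax[0]])
plan(-.018,0,.005)
for n in ['top','side']:
    im,d=get_image(n);save(n+sys.argv[1],im[:300,100:500].repeat(2,0).repeat(2,1))
    Q=pts(n,d,np.ones(d.shape,bool));L=np.c_[(Q[:,:2]-O)@ax,(Q[:,:2]-O)@ay,Q[:,2]]
    g=im.reshape(-1,3)[(d>0).ravel()].mean(1)
    q=L[(abs(L[:,2]-.046)<.0035)&(abs(L[:,1])<.035)&(L[:,0]<.095)&(L[:,0]>-.138)&(g>60)]
    if len(q):
        print(n,len(q),np.median(q,0).round(4),np.percentile(q,1.5,axis=0).round(4),np.percentile(q,98.5,axis=0).round(4))
        r=cv2.minAreaRect((q[:,:2]*1000).astype(np.float32));print(r)
E
python3 c.py 5
```

```text
t 8.3 stand pos -0.0207 0.001 0.1581 F [-0.4  0.1 -0. ] w 0.999944625717176
slide now-axes cm [-0.26 -0.11 15.31] goal-axes [-0.27 -0.1  15.31] dr deg [ 0.05  0.02 -0.28]
top 908 [-0.0062  0.0009  0.0458] [-0.0333 -0.0197  0.043 ] [0.0579 0.0222 0.0489]
((12.62997055053711, 0.8399124145507812), (44.19176483154297, 94.19927978515625), 89.12166595458984)
side 1063 [ 0.0206 -0.0032  0.0459] [-0.0328 -0.0243  0.043 ] [0.0849 0.0195 0.0485]
((27.884273529052734, -1.9767951965332031), (46.640716552734375, 123.45821380615234), 88.19990539550781)
```

View pics/side5.png

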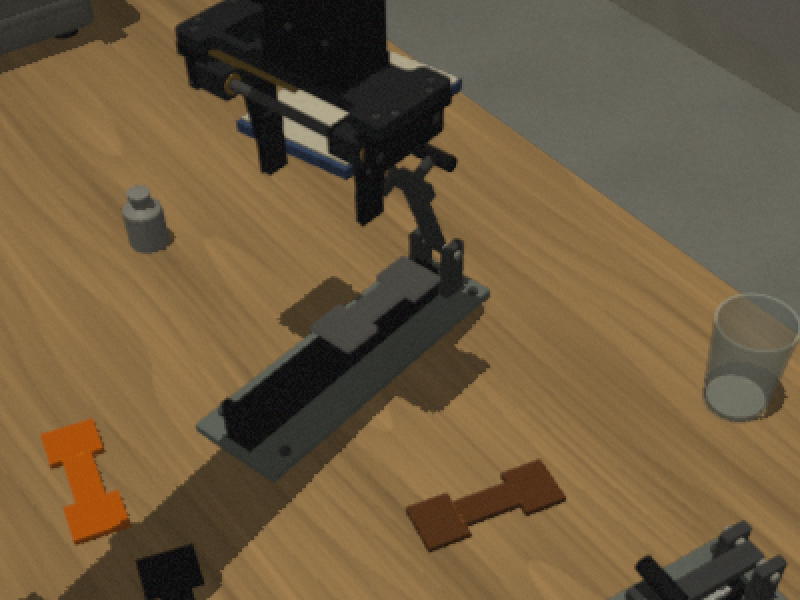

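Emit:
{"name": "move_arm", "arguments": {"jaw": [0,0,0,0,0], "slide": [[0,-0.1,3],[0,0,3],[0,0,3],[0,0,3],[0,0,1.5]], "dr": [[0,0,0],[0,0,0],[0,0,0],[0,0,0],[0,0,0]]}}

```text
time: 8.9
position: [0.5943, 0.1762, 0.0199]
tool_rot: [0.371, -3.117, 0.001]
ft_force: [0.0, -1.0, 0.0]
grip_width: 1.001
```

Emit:
{"name": "move_arm", "arguments": {"jaw": [0,0], "slide": [[0,0,0.8],[0,0,0.5]], "dr": [[0,0,0],[0,0,0]]}}

```text
time: 9.1
position: [0.596, 0.1764, 0.0096]
tool_rot: [-0.371, 3.119, 0.0]
ft_force: [-0.5, -0.3, 0.3]
grip_width: 0.996
```

```bash
sed -i 's/^plan.*/plan(-.018,0,.005)/; s/L\[:,0\]-.02)<.06/L[:,0]+.018)<.04/' m.py; sed -i 's/for lo in np.arange(.02/for lo in np.arange(.022/' m.py; python3 m.py s7
```

```text
t 9.1 stand pos -0.0181 -0.0004 0.0096 F [-0.5 -0.3  0.3] w 0.9956050273292762
slide now-axes cm [-0.01  0.04  0.46] goal-axes [-0.01  0.04  0.46] dr deg [ 0.01  0.06 -0.31]
0.032 27 [-0.031 -0.053  0.038] [-0.009  0.052  0.042]
0.042 107 [-0.031 -0.055  0.042] [-0.008  0.052  0.052]
0.052 110 [-0.031 -0.054  0.052] [-0.007  0.052  0.062]
0.062 89 [-0.032 -0.056  0.062] [-0.009  0.054  0.072]
0.072 64 [-0.032 -0.056  0.072] [-0.014  0.057  0.082]
0.082 51 [-0.031 -0.056  0.082] [-0.009  0.06   0.092]
0.092 28 [-0.031  0.044  0.092] [-0.008  0.056  0.102]
0.102 65 [-0.056 -0.088  0.102] [0.018 0.087 0.112]
0.112 317 [-0.058 -0.089  0.112] [0.017 0.086 0.122]
0.122 419 [-0.058 -0.092  0.122] [0.017 0.087 0.132]
0.132 508 [-0.058 -0.095  0.132] [0.017 0.093 0.142]
0.142 1155 [-0.058 -0.097  0.142] [0.017 0.095 0.152]
0.152 867 [-0.058 -0.096  0.152] [0.017 0.094 0.162]
0.162 164 [-0.043 -0.053  0.162] [ 0.003 -0.027  0.172]
body bottom 0.12064288888085166
```

View pics/s7.png

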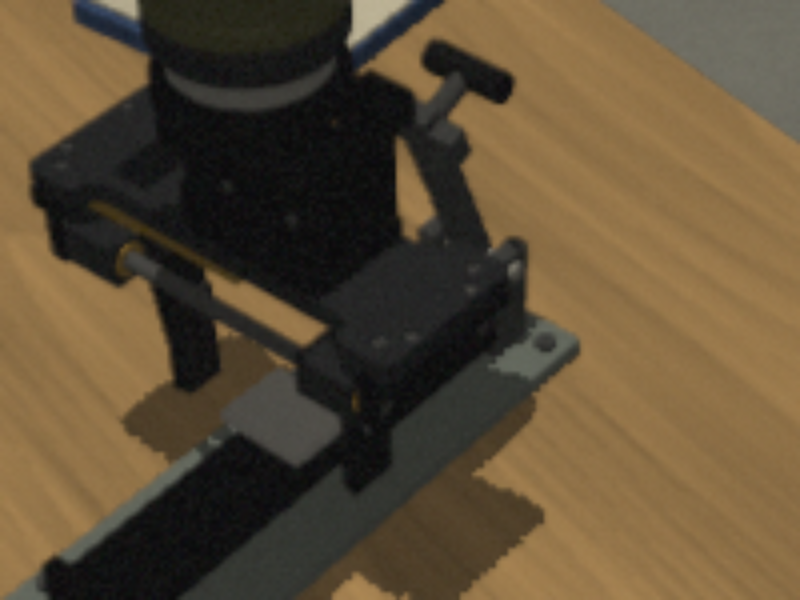

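Emit:
{"name": "move_arm", "arguments": {"jaw": [0,160,255,255,255], "slide": [[0,0,0.6],[0,0,0],[0,0,0],[0,0,0],[0,0,0]], "dr": [[0,0,0],[0,0,0],[0,0,0],[0,0,0],[0,0,0]], "force": 10}}

```text
time: 9.65
position: [0.5956, 0.1762, 0.0039]
tool_rot: [-0.371, 3.119, 0.0]
ft_force: [-0.8, -0.6, 0.7]
grip_width: 0.723
```

Emit:
{"name": "move_arm", "arguments": {"jaw": [255,255,255,255], "slide": [[0,0,0],[0,0,0],[0,0,0],[0,0,0]], "dr": [[0,0,0],[0,0,0],[0,0,0],[0,0,0]]}}

```text
time: 10.05
position: [0.5953, 0.1761, 0.0035]
tool_rot: [-0.371, 3.12, 0.0]
ft_force: [-1.2, -0.0, 1.2]
grip_width: 0.503
```

```bash
python3 m.py s8
```

```text
t 10.05 stand pos -0.0189 -0.0005 0.0035 F [-1.2 -0.   1.2] w 0.503253735695653
slide now-axes cm [-0.09  0.06 -0.15] goal-axes [-0.09  0.05 -0.15] dr deg [ 0.    0.01 -0.31]
0.032 45 [-0.032 -0.032  0.034] [-0.008  0.03   0.042]
0.042 60 [-0.032 -0.034  0.042] [-0.007  0.031  0.052]
0.052 56 [-0.032 -0.034  0.052] [-0.008  0.032  0.062]
0.062 45 [-0.032 -0.036  0.062] [-0.013  0.034  0.072]
0.072 43 [-0.032 -0.038  0.072] [-0.008  0.037  0.082]
0.082 25 [-0.032 -0.039  0.082] [-0.008  0.037  0.091]
0.092 14 [-0.031 -0.051  0.092] [-0.015  0.028  0.102]
0.102 288 [-0.058 -0.089  0.102] [0.016 0.084 0.112]
0.112 460 [-0.058 -0.089  0.112] [0.016 0.086 0.122]
0.122 540 [-0.058 -0.096  0.122] [0.017 0.093 0.132]
0.132 375 [-0.058 -0.097  0.132] [0.015 0.091 0.142]
0.142 1620 [-0.058 -0.097  0.142] [0.018 0.095 0.152]
0.152 183 [-0.046 -0.053  0.152] [ 0.004 -0.027  0.162]
0.162 173 [-0.043 -0.053  0.162] [ 0.002 -0.027  0.172]
body bottom 0.12060207977885294
```

View pics/s8.png

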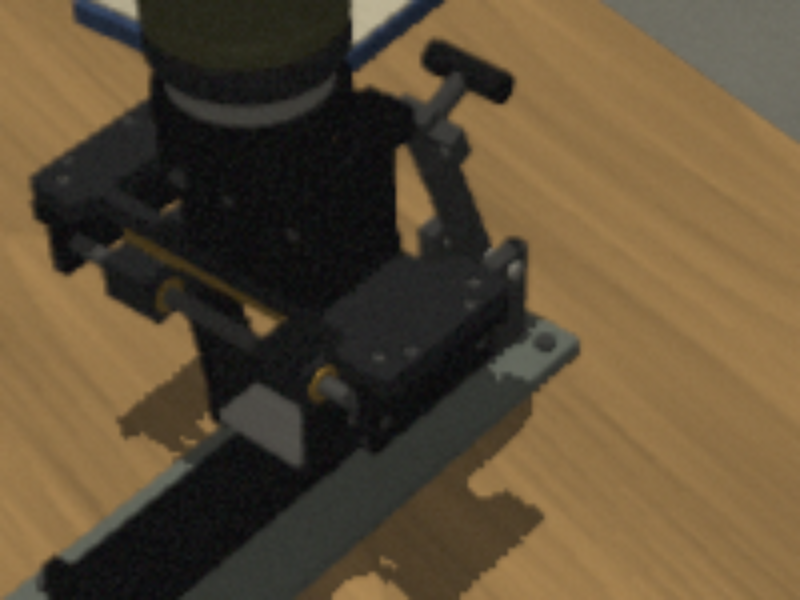

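Emit:
{"name": "move_arm", "arguments": {"jaw": [255,255,255,255,255], "slide": [[0.6,0,0],[1.2,0,0],[1.2,0,0],[1.2,0,0],[1.2,0,0]], "dr": [[0,0,0],[0,0,0],[0,0,0],[0,0,0],[0,0,0]]}}

```text
time: 10.6
position: [0.5421, 0.1633, 0.0034]
tool_rot: [-0.371, 3.119, 0.0]
ft_force: [0.2, 0.1, -1.0]
grip_width: 0.498
```

```bash
python3 c.py 9
```

```text
t 10.6 stand pos -0.0736 -0.0003 0.0034 F [ 0.2  0.1 -1. ] w 0.49777357155606766
slide now-axes cm [-5.56  0.06 -0.15] goal-axes [-5.56  0.03 -0.16] dr deg [ 0.    0.02 -0.31]
top 71 [ 0.0272 -0.0053  0.0459] [-0.0793 -0.0222  0.043 ] [0.0329 0.0201 0.0488]
((-24.776775360107422, -4.657688140869141), (32.50688552856445, 116.48722839355469), 79.830322265625)
side 199 [-0.0827  0.0017  0.046 ] [-0.0905 -0.0218  0.0429] [-0.0724  0.0206  0.0485]
((-81.08250427246094, -0.38184547424316406), (45.961891174316406, 19.15279769897461), 87.4109878540039)
```

View pics/side9.png

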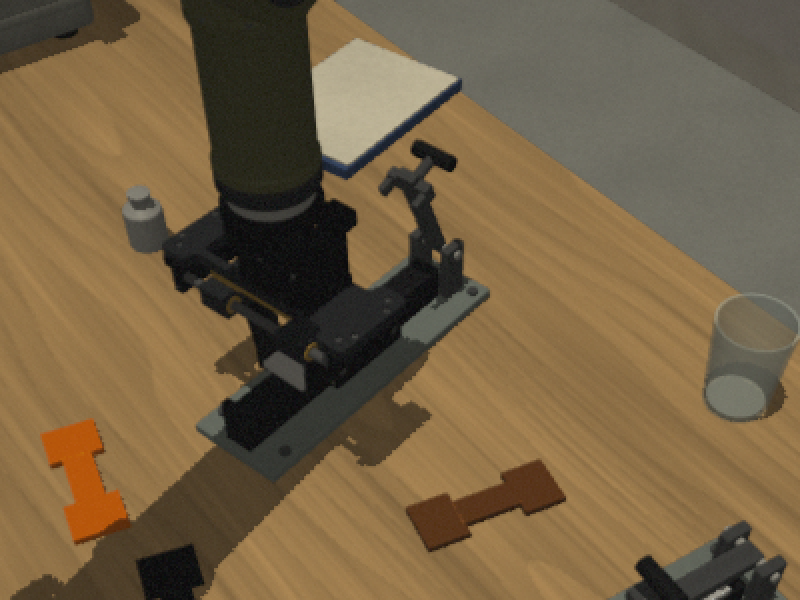

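The coupon follows flat, its front end at -0.0905. Another 4.4 cm to go.

Emit:
{"name": "move_arm", "arguments": {"jaw": [255,255,255,255,255], "slide": [[1.2,0,0],[1.2,0,0],[1.2,0,0],[0.7,0,0],[0,0,0]], "dr": [[0,0,0],[0,0,0],[0,0,0],[0,0,0],[0,0,0]]}}

```text
time: 11.2
position: [0.4995, 0.1531, 0.0034]
tool_rot: [0.371, -3.118, -0.0]
ft_force: [-0.9, 0.1, 1.0]
grip_width: 0.506
```

```bash
python3 c.py 10
```

```text
t 11.2 stand pos -0.1174 0.0 0.0034 F [-0.9  0.1  1. ] w 0.5056669691995197
slide now-axes cm [-9.94  0.05 -0.17] goal-axes [-9.94 -0.   -0.16] dr deg [ 0.01 -0.07 -0.3 ]
top 214 [-0.0223 -0.0061  0.0457] [-0.1292 -0.0216  0.0431] [-0.0131  0.0182  0.0487]
((-70.96859741210938, -0.7858448028564453), (32.68569564819336, 120.34445190429688), 83.70740509033203)
side 177 [-0.1255  0.0021  0.046 ] [-0.1317 -0.0213  0.0427] [-0.0117  0.0205  0.0484]
((-69.88461303710938, 13.25070571899414), (136.90658569335938, 40.280208587646484), 13.309845924377441)
```

Front end at about -0.132 and origin about -0.073. I release and lift off; the base sits below the fingers and the end stop is clear.

Emit:
{"name": "move_arm", "arguments": {"jaw": [0,0,0,0,0], "slide": [[0,0,0],[0,0,0],[0,0,0],[0,0,0],[0,0,0]], "dr": [[0,0,0],[0,0,0],[0,0,0],[0,0,0],[0,0,0]]}}

```text
time: 11.8
position: [0.501, 0.1533, 0.0032]
tool_rot: [0.371, -3.12, 0.0]
ft_force: [-0.4, 0.3, 0.2]
grip_width: 0.873
```

Emit:
{"name": "move_arm", "arguments": {"jaw": [0,0,0,0,0], "slide": [[0,0,-1],[0,0,-3],[0,0,-3],[0,0,-3],[0,0,-3]], "dr": [[0,0,0],[0,0,0],[0,0,0],[0,0,0],[0,0,0]]}}

```text
time: 12.3
position: [0.501, 0.1533, 0.1355]
tool_rot: [-0.371, 3.119, 0.0]
ft_force: [0.2, 0.1, 0.9]
grip_width: 1.002
```

Emit:
{"name": "move_arm", "arguments": {"jaw": [0,0,0], "slide": [[0,3,-1],[0,3.5,0],[0,3.5,0]], "dr": [[0,0,0],[0,0,0],[0,0,0]]}}

```text
time: 12.6
position: [0.4779, 0.2517, 0.1452]
tool_rot: [-0.368, 3.117, 0.002]
ft_force: [-0.1, -0.1, -0.7]
grip_width: 1.002
```

```bash
python3 c.py 11
```

```text
t 12.6 stand pos -0.1148 0.1009 0.1452 F [-0.1 -0.1 -0.7] w 1.001795059501283
slide now-axes cm [ -9.71 -10.04  14.04] goal-axes [ -9.68 -10.09  14.02] dr deg [ 0.05  0.15 -0.39]
top 1632 [-0.0749  0.0002  0.0458] [-0.1305 -0.0204  0.0431] [-0.0132  0.0215  0.0487]
((-71.54676818847656, 1.0352039337158203), (44.37075424194336, 120.7436294555664), 88.80319213867188)
side 1235 [-0.0755 -0.0025  0.0461] [-0.13   -0.0239  0.0431] [-0.0118  0.0204  0.0483]
((-70.5029067993164, -1.1163158416748047), (47.12146759033203, 122.269287109375), 89.19686126708984)
```

View pics/side11.png

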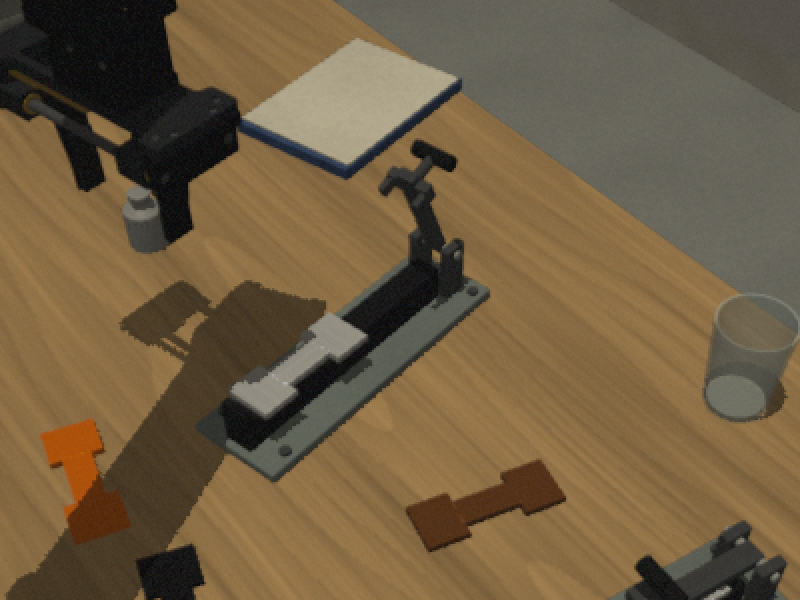

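View pics/top11.png

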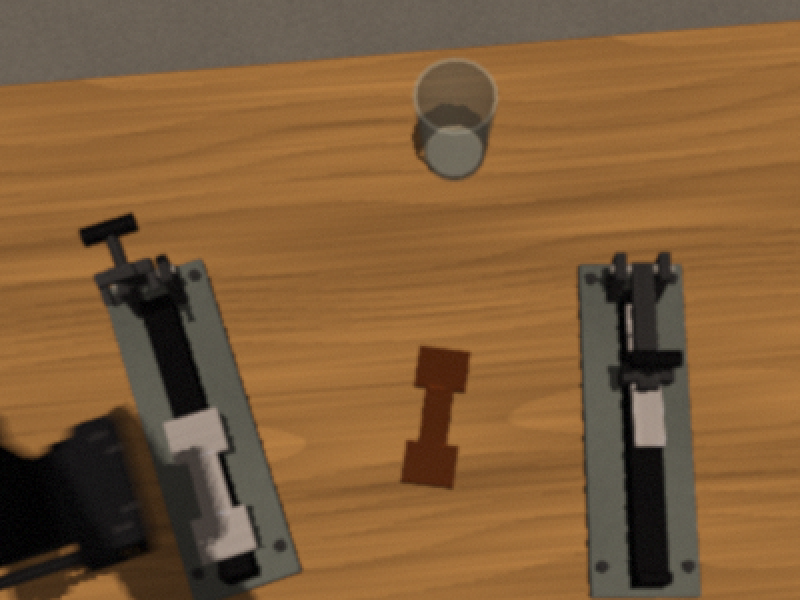

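The bar is open (side picture, rod at (433,155)). The coupon lies flat and straight near the stop, with its front pad at (262,395), and the right-hand bar is shut. I'll hold for two rows and hand in.

Emit:
{"name": "move_arm", "arguments": {"jaw": [0,0], "slide": [[0,0,0],[0,0,0]], "dr": [[0,0,0],[0,0,0]]}}

```text
time: 12.9
position: [0.4781, 0.2493, 0.1437]
tool_rot: [-0.368, 3.119, -0.001]
ft_force: [-0.4, 0.2, -0.2]
grip_width: 1.001
```

```bash
python3 -c "
from bench import *
print(get_state()['ft_force']);print(close_job())"
```

```text
[-0.37436201  0.23188574 -0.16043003]
the job is handed in; nothing more can be done
None
```

I swung the left stand's clamp bar up to about 1.2 rad and left it standing open. I then slid the dog-bone coupon along its deck to just short of the end stop and handed the job in at about 12.9 s. The hand-in reports no verdict.

**Last checks:**
- **Coupon:** both cameras put its origin at about x = -0.071 m, which leaves its front end about 9 mm from the stop. It was centred within about 1–2 mm, within 2° of the deck direction, and flat on the deck.
- **Bars:** in the pictures the coupon's bar was open and the other stand's bar shut.
- **Robot:** the gripper was clear of everything and the wrist force was near zero.

**What disagreed:** the reported tool point read about 27 mm lower than the fingertips seen by the side camera. Because of this the first grip closed above the handle rod without touching it. I took the heights from the camera after that, and both later grips held.

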